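# Arm the lens curing lamp: set its dimmer, then bayonet the lens cell and hold it home

## Task

Set up the curing lamp on the eyewear bench: slide the dimmer's red grip along its track until it is level with the green pointer and leave it there; then turn the knurled lens cell on the lamp until its hidden keyways drop over the pins (the nearest match lies clockwise, seen from above), and push it fully home against the spring. It springs back up if let go, so the program finishes while you are still holding the cell pushed home. Leave the other things on the bench where they are.

Things in the scene. Friction and masses are not known exactly. Their poses are not given: they have to be found in the camera images.
- lamp: Curing lamp, fixed: grey square housing 130 x 130 mm, 25 mm high (origin: centre of its underside on the bench, z up). In the middle of its top a black round rim, 72 mm outside diameter, rises to 41 mm above the bench: keep the fingertips above it. Inside, hidden under the lens cell, are a post with pins and a spring plunger.
- seat (a point): Solid seat inside the lamp's rim, on the housing's vertical centre axis, 29 mm above the bench: where the cell's underside rests when fully home. Above it stands the post with three radial pins 120 degrees apart, pin tops 41 mm above the bench; the pins' angle is unrelated to the housing and cannot be seen.
- cell: Lens cell, loose, about 0.16 kg: knurled aluminium collar, 58 mm diameter (60 mm over the ribs), 44 mm tall, closed on top by a dark lid with green glass; origin at the centre of its underside, z up. It starts on the lamp's post (1 mm play all round), its underside resting on the pins 41 mm above the bench. Held in a grip it does not fall by itself: press lightly to feel for the keyways.
- cell_rim (a point): Centre of the cell's underside (same point as its origin). Three keyways 120 degrees apart are hidden in the bore; they pass over the pins within about +-6 degrees. At the start the cell needs turning 20 to 66 degrees clockwise (seen from above); the exact angle is unknown and cannot be read from its yaw. Once in the keyways it no longer turns.
- cell_top (a point): Centre of the cell's lid: 85 mm above the bench while it rests on the pins. With the keyways over the pins it falls freely 5 mm (to 80 mm); then a spring resists from 3 N up to 10 N over the last 7 mm, until it stops solidly, fully home, at 73 mm above the bench.
- dimmer: Dimmer box, fixed: blue, 110 x 200 mm, 30 mm high, origin at the centre of its underside, z up. The track runs along its own y through its middle, in an aluminium rail 40 mm wide and 170 mm long whose top is 44 mm above the bench.
- fader (a joint): Position of the dimmer's grip along the track in m, 0 to 0.12, growing towards the dimmer's +y; 0.06 is the middle of the box. It stays where it is left; friction about 1.5 N.
- fader_top (a point): Centre of the top of the dimmer's red grip, 84 mm above the bench; a block 28 mm across the track, 20 mm along the track, 40 mm tall, with a white line across its top.
- pointer: Green pointer clip, fixed on the dimmer box beside the track on its +x side, top 40 mm above the bench; 12 mm wide along the track. Its origin lies at its tip beside the rail; its y axis runs along the track. The grip's centre must be level with it along the track; at the start it is 30 to 110 mm away, towards the dimmer's +y.
- glue: Bystander: small white glue bottle with blue cap, 32 mm diameter, 85 mm tall, origin under its centre.
- case: Bystander: bright green spectacle case, 65 x 160 x 40 mm, origin under its centre.
- phone: Bystander: black phone lying flat, 150 x 72 x 9 mm, origin under its centre.
- driver: Bystander: screwdriver lying flat, 140 mm long, origin under it on the bench.
- cup: Bystander: grey cup of screwdrivers, 76 mm diameter, cup 90 mm and tools 162 mm tall, origin under its centre.
- tape: Bystander: black tape dispenser, 70 x 150 mm, 93 mm tall, origin under its centre.
Mind the look-alikes: they are no part of the job. Leave any blue look-alike of the cell alone.

How it is judged:
By the outcome, as a careful person would: the job done as asked, in the order asked, and still so for the second after the job is handed in, while the arm keeps its last pose, push and grip.
It also fails if it takes over 51 s, if anything falls off the work surface, if the arm or the gripper's body presses on something with over 40 N, if the wrist force passes 120 N, or if a joint passes its speed limit or range.

## Robot

A 7-joint arm with a two-finger parallel gripper is mounted at the origin on the work surface. World frame = base frame: x ahead of the robot, y to its left, z up, the work surface at z = 0. Lengths are in mm, angles in rad, forces in N, time in s.
With the tool pointing down it reaches from about 350 to 900 mm from the base axis. Payload 8.1 kg.
Tool frame: the origin (TCP) lies at the very end of the fingers, on their centre line; the grasp point (between the pads) lies 19 mm behind it; z points along the fingers, y is the line along which they close (so a half turn about z gives the same grasp; the last joint's range is limited). The gripper opens to 85 mm and grips with 20 to 120 N. Pads are 22 mm wide; open, the fingers measure 114 mm over their backs; the gripper's body (76 mm by 85 mm) begins 54 mm behind the grasp point. The pads swing forward as they close: fully open they stand 13 mm farther back than shut.
Start: joints at [1.052, 0.434, 0.025, 1.573, -0.012, 1.134, -0.075], TCP at [252.43, -571.77, 231.323] pointing down, gripper open.
Joint ranges: [-2.62, 2.62], [-0.44, 2.09], [-1.27, 1.32], [0.08, 2.57], [-1.32, 4.46], [0.12, 2], [-2.74, 2.74]. Speed limits (rad/s): [2.22, 2.22, 3.01, 3.01, 3.14, 3.14, 3.14].

## Interface

Orientations are given as a unit quaternion [x, y, z, w].
In Python, from workcell import ctrl gives the robot as it stands.
- The arm moves only by the shell command python3 -m inch 'ROWS' [OPENING] [FORCE]. ROWS is text: rows parted by semicolons, each of 4 numbers parted by spaces: the shift along the tool's x, y, z in units of 30 mm (1.0 is 30 mm), then the turn about the tool's z in units of 5 degrees (1.0 is 5 degrees). In form: dx dy dz yaw; .... A call has 1 to 12 rows; each row is the pose to reach, as a shift and turn from the pose commanded when the call began, along the tool's axes at that moment; what a row does not reach only later rows make up. A row lasts 1/12 s, in which the tool goes at most 41.7 mm and 7.16 degrees, less where a joint would pass 70% of its speed; a pose out of reach is approached as far as the arm can. A call with a gripper value outside its range is refused whole. OPENING is the closure, from 0 (fully open) to 1 (shut), set as the call begins (- or left out, the last holds). The fingers move at their own pace and stop on an object; FORCE is the grip in N (left out, the last holds). Time passes only in rows, so rows that repeat a pose let the fingers close. It gives the time, the measured TCP pose, the force, the opening and the grip force at its end, in the units of the state.
- ctrl.read_state(): the state, without advancing time (a new reading comes with each control period).
- ctrl.snapshot(name): name is "scene" or "top"; returns a dict with "pixels" (400x640x3 uint8, blue, green, red), "range_z" (400x640 float32, mm along the optical axis (not along the pixel's ray), 0 where there is no reading), "fx", "fy", "cx", "cy" (pixels), "R" (3x3) and "t" (3): a world point X has camera coordinates R X + t. Camera axes: x right, y down, z forward; pixel columns grow to the right and rows downward; lengths in mm; the calibration is good to about 2 mm. A picture is of the moment at which its call begins.
- ctrl.hand_in(): hands the job in; it is judged then, once.
The state is a dict: "t": time; "qpos": joint angles; "joint_velocities": joint speeds; "effort": joint torques, N m; "ee_pos": TCP position; "orientation": TCP orientation; "ft_force": force on the tool from outside, world axes, zero at the start; "moment": the same for the moment, N m; "opening": finger opening in mm; "grasp_force": force on a finger pad.
Only numpy, scipy, OpenCV 4.12 (cv2) and the standard library are available. Lean on these libraries where they do the work, as an engineer would, in place of code of your own. Each camera call takes 0.05 s, during which the arm holds its last target. There are 200 camera calls.

## Working session

There is one attempt and no reset: what is moved stays moved. The work goes in short steps, Python scripts to look and compute and a shell command to move; the robot and the scene stay as the last step left them, time stands still between calls to the robot, and variables do not carry over. Pictures are saved under pics/ and viewed, at most 10 in all, crops included, and the job is handed in when it is done.

```bash
mkdir -p pics; ls; cat > h.py <<'E'
import numpy as np, cv2
from workcell import ctrl
def snap(n,save=None):
    s=ctrl.snapshot(n)
    if save: cv2.imwrite('pics/'+save,s['pixels'])
    return s
def onplane(s,u,v,z):
    R=np.array(s['R']);t=np.array(s['t']);c=-R.T@t
    d=R.T@np.array([(u-s['cx'])/s['fx'],(v-s['cy'])/s['fy'],1.])
    return c+d*(z-c[2])/d[2]
def depthpt(s,u,v):
    z=s['range_z'][int(v),int(u)]
    return np.array(s['R']).T@(np.array([(u-s['cx'])/s['fx'],(v-s['cy'])/s['fy'],1.])*z-np.array(s['t']))
E
python3 - <<'E'
from h import *
for n in('scene','top'):
    s=snap(n,n+'0.png'); np.savez(n+'0.npz',**s)
    print(n,s['fx'],s['cx'],s['cy'],-np.array(s['R']).T@np.array(s['t']),np.array(s['R']).round(2).tolist())
print(ctrl.read_state())
E
```

```text
pics
scene 464.38735179401687 316.59711767976137 204.32487564935454 [1721.82240791  492.74790909  851.07222894] [[-0.41, 0.91, 0.01], [0.48, 0.23, -0.84], [-0.77, -0.34, -0.54]]
top 370.57565063771096 315.22601696929445 198.39398795973767 [ 554.28643182   16.92540696 1047.85284447] [[-0.02, -1.0, 0.0], [-1.0, 0.02, -0.09], [0.09, -0.0, -1.0]]
{'t': 0.1, 'qpos': array([ 1.05238639,  0.43516287,  0.02497572,  1.57402529, -0.01162862,
        1.13397892, -0.07507365]), 'joint_velocities': array([-0.00178085, -0.00038033,  0.0004723 , -0.00052748, -0.00039529,
        0.00175533,  0.0001617 ]), 'effort': array([ 3.25656998e-03, -6.71761537e+01,  1.02791715e+00, -3.16904175e+01,
        1.56574842e-02,  7.28480547e-03,  5.60579338e-05]), 'ee_pos': array([ 252.23102969, -571.34283567,  230.59108978]), 'orientation': array([ 9.78471164e-01,  2.06382340e-01, -1.98639350e-04, -6.86452319e-04]), 'ft_force': array([-0.58609707,  0.21758293,  0.63971362]), 'moment': array([ 0.0474381 , -0.01187526,  0.02693738]), 'grasp_force': 0.0, 'opening': 85.4016083810409}
```

View pics/scene0.png

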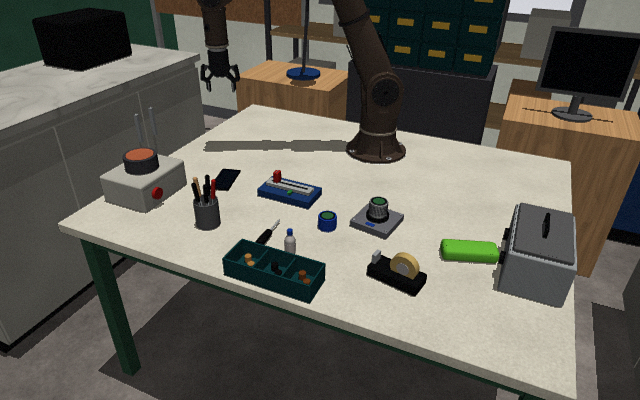

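View pics/top0.png

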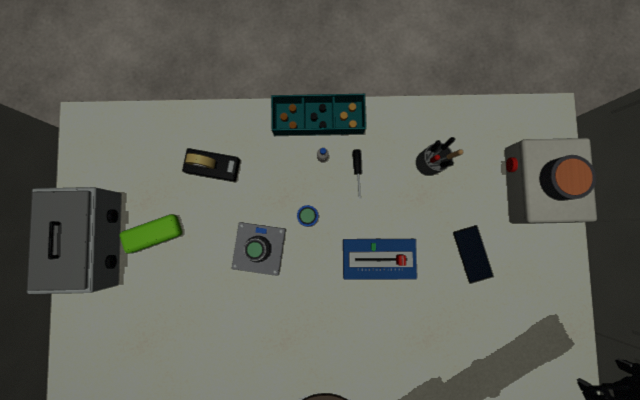

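The scene view shows the lamp with the knurled cell at (377,208), the blue look-alike at (327,220), the dimmer at (290,190) with its red grip at (277,177), and the tape, case and cup. The top view shows the lamp and cell at (257,249), the look-alike at (308,216), the dimmer at (380,259), the grip at (401,260) and the green pointer at (374,247).

Candidates (top-view pixels):
- **Cell:** (257,249) on the grey housing, against the blue ring at (308,216) on the bench. I choose the first.
- **Grip:** red at (401,260), against the red knob at (512,165) on the hotplate and the red tool in the cup at (436,157). I choose the one on the blue box.
- **Pointer:** green at (374,247), against the case at (150,233). I choose the first.

```bash
cat > m.py <<'E'
from h import *
from scipy.ndimage import label
T=dict(np.load('top0.npz'));S=dict(np.load('scene0.npz'))
def blobs(s,cond,roi):
    hsv=cv2.cvtColor(s['pixels'],cv2.COLOR_BGR2HSV); m=np.zeros(hsv.shape[:2],np.uint8)
    u0,v0,u1,v1=roi; m[v0:v1,u0:u1]=cond(hsv[v0:v1,u0:u1])*255
    n,l,st,c=cv2.connectedComponentsWithStats(m); 
    i=1+np.argmax(st[1:,4]); return c[i],st[i],l==i
red=lambda h:((h[...,0]<8)|(h[...,0]>172))&(h[...,1]>150)&(h[...,2]>70)
grn=lambda h:(h[...,0]>45)&(h[...,0]<80)&(h[...,1]>150)&(h[...,2]>60)
gls=lambda h:(h[...,0]>45)&(h[...,0]<90)&(h[...,1]>60)&(h[...,2]>50)
blu=lambda h:(h[...,0]>100)&(h[...,0]<125)&(h[...,1]>120)
gry=lambda h:(h[...,1]>15)&(h[...,1]<70)&(h[...,2]>70)&(h[...,2]<150)
def tri(a,b):
    A=[];B=[]
    for s,(u,v) in((T,a),(S,b)):
        c=-s['R'].T@s['t'];d=s['R'].T@np.array([(u-s['cx'])/s['fx'],(v-s['cy'])/s['fy'],1]);d/=np.linalg.norm(d)
        P=np.eye(3)-np.outer(d,d);A.append(P);B.append(P@c)
    return np.linalg.lstsq(np.vstack(A),np.hstack(B),rcond=None)[0]
if __name__=='__main__':
    for nm,c,rt,rs,z in(('grip',red,(340,235,420,282),(255,165,325,210),84),('pointer',grn,(340,235,420,282),(255,165,325,210),40),('glass',gls,(232,222,287,276),(350,190,405,240),85)):
        a,sa,ma=blobs(T,c,rt);b,sb,mb=blobs(S,c,rs)
        print(nm,a.round(1),sa,b.round(1),sb,'tri',tri(a,b).round(1),'plane',onplane(T,*a,z).round(1),onplane(S,*b,z).round(1),'dep',depthpt(T,*a).round(1),depthpt(S,*b).round(1))
    a,sa,ma=blobs(T,blu,(340,235,420,282)); r=cv2.minAreaRect(cv2.findContours(ma.astype(np.uint8),0,2)[0][0]);print('box',r,[onplane(T,*p,30).round(1) for p in cv2.boxPoints(r)])
    im=[cv2.resize(s['pixels'][v0:v1,u0:u1],(400,300),interpolation=cv2.INTER_CUBIC) for s,(u0,v0,u1,v1) in((T,(224,217,292,268+0)),(T,(340,230,420,290)),(S,(340,180,420,240)),(S,(250,160,330,220)))]
    cv2.imwrite('pics/crop.png',np.vstack([np.hstack(im[:2]),np.hstack(im[2:])]))
E
python3 m.py
```

```text
grip [400.  259.7] [399 255   3  10  29] [276.  175.9] [273 170   8  13  52] tri [ 479.9 -209.7   62.2] plane [ 480.9 -203.    84. ] [ 514.4 -192.2   84. ] dep [ 481.  -202.6   85.8] [ 500.5 -200.1   75.2]
pointer [373.1 246.4] [371 243   5   8  35] [288.9 191.6] [287 190   5   5  12] tri [ 514.4 -143.3   34.4] plane [ 514.3 -141.7   40. ] [ 522.8 -139.7   40. ] dep [ 514.2 -141.9   38.7] [ 516.5 -143.    35.8]
glass [254.1 249.2] [247 242  15  16 192] [378.5 200.5] [373 198  12   6  60] tri [515.1 172.   83.8] plane [515.  172.1  85. ] [517.2 172.3  85. ] dep [515.  172.1  84.5] [518.2 172.6  85.7]
box ((379.0, 258.5), (39.0, 72.0), 90.0) [array([535.6, -61.8,  30. ]), array([ 531.7, -258.6,   30. ]), array([ 426.8, -253.9,   30. ]), array([430.8, -59. ,  30. ])]
```

View pics/crop.png

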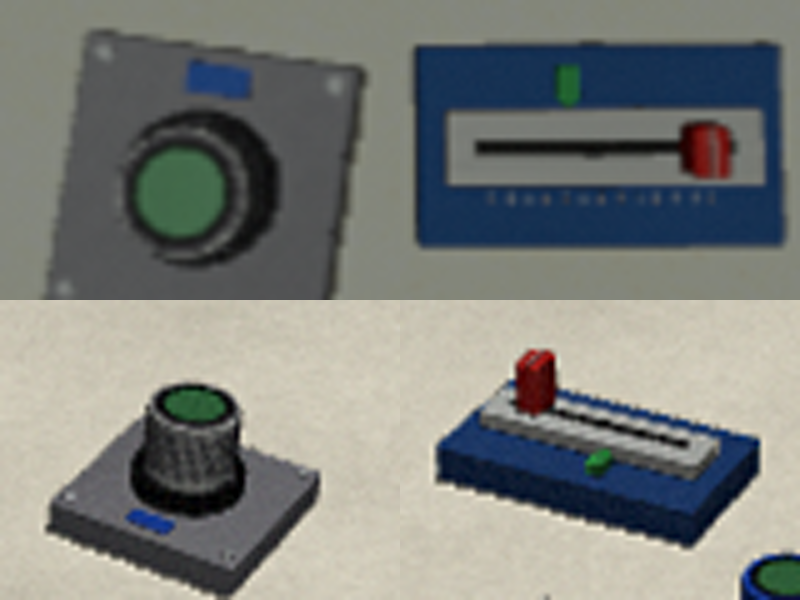

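The crop shows the chosen cell (round green glass and knurled collar on the grey housing, with no blue ring). It also shows the red grip with its white line at about (402.4,260), the green pointer at about (373.5,247), and a nearly axis-aligned dimmer.

```bash
cat >> h.py <<'E'
def rows(p,yawx_deg=None):
    "shift/turn in move units from the measured pose to world p with tool x axis at yawx_deg"
    from scipy.spatial.transform import Rotation as Ro
    st=ctrl.read_state();R=Ro.from_quat(st['orientation']).as_matrix()
    d=R.T@(np.array(p)-st['ee_pos'])/30; a=np.degrees(np.arctan2(R[1,0],R[0,0]))
    return d.round(3),None if yawx_deg is None else round((a-yawx_deg)/5,3)
def show():
    st=ctrl.read_state();print(round(st['t'],2),st['ee_pos'].round(1),st['qpos'].round(2)[[4,5,6]],'F',st['ft_force'].round(1),'M',st['moment'].round(2),'op',round(st['opening'],1),round(st['grasp_force'],1))
E
python3 - <<'E'
from m import *
a,sa,ma=blobs(T,blu,(335,230,425,290))
pts=np.array(np.nonzero(ma)).T
# long edges: per column top & bottom
us=np.arange(350,412);tp=[];bt=[]
for u in us:
    v=np.nonzero(ma[:,u])[0];tp.append(v.min());bt.append(v.max())
ft=np.polyfit(us,tp,1);fb=np.polyfit(us,bt,1);print(ft,fb)
P=[onplane(T,u,np.polyval(ft,u)-.5,30) for u in(350,411)];d=P[0]-P[1];print('dir deg',np.degrees(np.arctan2(-d[0],d[1])))
P=[onplane(T,u,np.polyval(fb,u)+.5,30) for u in(350,411)];d=P[0]-P[1];print('dir deg',np.degrees(np.arctan2(-d[0],d[1])))
g=T['pixels'][250:270,392:412].astype(int);print(g[6:14,:,1]);print(g[6:14,:,2])
h=onplane(T,402.4,260,84);print(h)
print(rows([h[0],h[1],150],-1))
E
```

```text
[-9.69504671e-03  2.42801868e+02] [-1.1477221e-15  2.7800000e+02]
dir deg -0.5899236845357592
dir deg -1.1608797593246898
[[122 122 123 107  32   0   6  16  26  44  62  43  18  44  91 121 122 122
  122 116]
 [116 117 117 102  30   0   8  21  29  45  66  50  21  39  84 117 122 122
  121 116]
 [ 39  40  39  34   4   4   3  16  26  45  71  66  23  18  50  95 119 120
  120 119]
 [ 12  13  15   8   4   3   8  18  26  36  60  66  26  15  43  92 121 122
  121 122]
 [ 57  55  58  47  13   2   9  19  23  34  59  65  27  22  54  97 121 122
  122 123]
 [119 120 120 105  34   0   5  15  26  33  56  67  27  41  88 120 121 121
  121 120]
 [121 121 123 107  38   0   0  18  23  30  55  66  27  41  89 121 121 120
  121 120]
 [120 122 121 108  46   8   8  16  21  32  52  64  25  43  89 121 121 121
  120 120]]
[[119 120 120 105  48  39  65 104 118 112 104 116 110  99  94 118 119 119
  119 113]
 [113 114 114 100  45  38  68 109 123 116 107 120 116 104  93 113 119 119
  119 113]
 [ 38  38  38  38  35  40  66 106 122 116 106 120 114  98  60  90 116 117
  117 118]
 [ 11  14  15  20  36  40  67 106 121 112  97 120 116  98  54  87 117 119
  118 120]
 [ 55  55  56  50  36  38  66 105 120 111  96 119 117 100  66  92 118 119
  120 120]
 [116 118 118 103  48  37  64 104 120 111  96 120 116 108 100 116 118 118
  118 118]
 [118 118 120 106  53  37  61 104 119 111  99 121 117 108 103 117 118 118
  118 118]
 [118 118 119 107  61  38  62 102 118 113  98 120 116 111 107 117 118 118
  117 118]]
[ 479.85826115 -209.10265816   84.        ]
(array([11.818, -7.978,  2.696]), np.float64(4.964))
```

```bash
R='11.82 -7.98 2.5 5'; python3 -m inch '11.82 -7.98 1 5;11.82 -7.98 1 5;11.82 -7.98 1 5;11.82 -7.98 1 5;11.82 -7.98 1 5;11.82 -7.98 1 5;11.82 -7.98 1 5;11.82 -7.98 1.5 5;11.82 -7.98 2 5;11.82 -7.98 2.5 5;11.82 -7.98 2.7 5;11.82 -7.98 2.7 5' 0
python3 -c "
from h import *
show();print(rows([480,-209,52],-0.9))"
```

```text
t: 1.1
ee_pos: [481.0, -203.0, 146.9]
orientation: [1.0, -0.006, -0.002, -0.002]
ft_force: [-1.2, 0.9, 0.1]
opening: 85.6
grasp_force: 0.0
1.1 [ 481.  -203.   146.9] [ 0.02  0.86 -1.31] F [-1.2  0.9  0.1] M [0.05 0.06 0.01] op 85.6 0.0
(array([-0.019,  0.213,  3.163]), np.float64(0.035))
```

```bash
python3 -m inch '0 0 0.5 0;0 0 1.5 0;0 0 2.5 0;0 0 3.1 0;0 0 3.1 0;0 0 3.1 0'
python3 -c "
from h import *
show();print(rows([480,-209,52],-0.9))"
```

```text
t: 1.6
ee_pos: [479.3, -209.7, 56.9]
orientation: [1.0, -0.011, -0.001, -0.0]
ft_force: [0.2, -0.1, 0.8]
opening: 85.6
grasp_force: 0.0
1.6 [ 479.3 -209.7   56.9] [ 0.04  0.65 -1.32] F [ 0.2 -0.1  0.8] M [-0.05 -0.02  0.03] op 85.6 0.0
(array([ 0.023, -0.024,  0.162]), np.float64(-0.061))
```

```bash
python3 -m inch '0 0 0.1 0;0 0 0.1 0;0 0 0.1 0;0 0 0.1 0;0 0 0.1 0;0 0 0.1 0;0 0 0.1 0;0 0 0.1 0;0 0 0.1 0;0 0 0.1 0' 1 25
python3 -c "
from h import *
show();print(rows([480,-209,52],-0.9))"
```

```text
t: 2.43
ee_pos: [480.5, -209.6, 54.9]
orientation: [1.0, -0.01, 0.0, 0.0]
ft_force: [-1.0, 1.1, 6.0]
opening: 19.3
grasp_force: 30.2
2.43 [ 480.5 -209.6   54.9] [ 0.04  0.65 -1.32] F [-1.   1.1  6. ] M [0.12 0.26 0.14] op 19.3 30.2
(array([-0.016, -0.02 ,  0.098]), np.float64(-0.053))
```

```bash
python3 -m inch '0 -0.3 0 0;0 -0.7 0 0;0 -1.1 0 0;0 -1.5 0 0;0 -1.9 0 0;0 -2.15 0 0;0 -2.25 0 0;0 -2.25 0 0;0 -2.25 0 0;0 -2.25 0 0'
python3 - <<'E'
from h import *
show()
s=snap('top','t1.png');np.savez('t1.npz',**s)
s=snap('scene','s1.png');np.savez('s1.npz',**s)
E
python3 - <<'E'
from m import *
p=T['pixels'].astype(float)[238:256,364:384]
w=np.clip(p[...,1]-np.maximum(p[...,0],p[...,2])-8,0,None)
v,u=np.mgrid[238:256,364:384]
print(w.sum(0).round(),w.sum(1).round())
c=((w*u).sum()/w.sum(),(w*v).sum()/w.sum());print(c,onplane(T,*c,40))
cv2.imwrite('pics/c1.png',np.hstack([cv2.resize(dict(np.load(f))['pixels'][v0:v0+60,u0:u0+80],(400,300)) for f,u0,v0 in(('t1.npz',340,230),('s1.npz',250,160))]))
E
```

```text
t: 3.27
ee_pos: [481.6, -141.0, 54.9]
orientation: [1.0, -0.01, 0.0, -0.0]
ft_force: [-2.2, 1.1, 9.7]
opening: 19.5
grasp_force: 30.7
3.27 [ 481.6 -141.    54.9] [ 0.04  0.62 -1.45] F [-2.2  1.1  9.7] M [0.37 0.55 0.03] op 19.5 30.7
[  0.   0.   0.   0.   0.   0.   0.  93. 293. 321. 300. 143.   0.   0.
   0.   0.   0.   0.   0.   0.] [  0.   0.   0.   0.   0.  85. 164. 163. 164. 165. 170. 154.  79.   6.
   0.   0.   0.   0.]
(np.float64(373.0930434782609), np.float64(246.49304347826086)) [ 514.1024523  -141.74320054   40.        ]
```

View pics/c1.png

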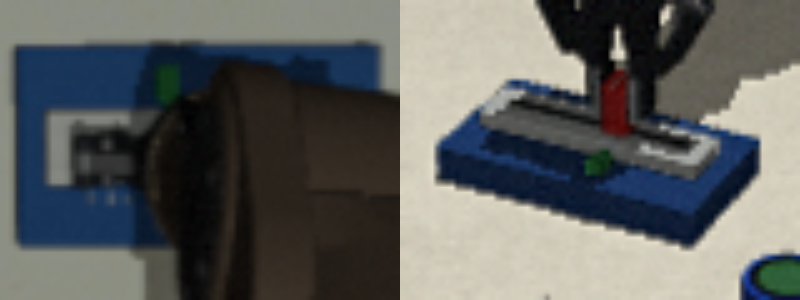

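The crop shows the grip held in the fingers, beside the pointer: top crop green at (168,85), scene crop red at (617,100) and green at (598,160).

```bash
python3 -m inch '0 0 0 0;0 0 0 0;0 0 0 0;0 0 0 0;0 0 -1 0;0 0 -2 0;0 0 -3.2 0;0 0 -3.2 0' 0
python3 -c "
from h import *
show();print(rows([515,172,150],69))"
```

```text
t: 4.03
ee_pos: [484.9, -142.7, 156.0]
orientation: [1.0, -0.01, 0.004, 0.001]
ft_force: [1.7, -1.5, -0.2]
opening: 85.3
grasp_force: 0.0
4.03 [ 484.9 -142.7  156. ] [ 0.02  0.85 -1.43] F [ 1.7 -1.5 -0.2] M [ 0.02 -0.04  0.02] op 85.3 0.0
(array([  0.784, -10.51 ,   0.19 ]), np.float64(-14.039))
```

```bash
python3 -m inch '0.9 -10.47 0 -14;0.9 -10.47 0 -14;0.9 -10.47 0 -14;0.9 -10.47 0 -14;0.9 -10.47 0 -14;0.9 -10.47 0 -14;0.9 -10.47 0 -14;0.9 -10.47 0 -14;0.9 -10.47 0 -14;0.9 -10.47 0 -14;0.9 -10.47 0 -14;0.9 -10.47 0 -14'
python3 - <<'E'
from h import *
show();print(rows([515,172,57],69))
s=snap('top');np.savez('t2.npz',**s);q=snap('scene');np.savez('s2.npz',**q)
p=s['pixels'].astype(int)
print((p[252:268,364:390,1]).sum(0)); print((p[252:268,364:390,2]).sum(0))
w=np.clip(p[238:252,364:384,1]-np.maximum(p[238:252,364:384,0],p[238:252,364:384,2])-8,0,None);print(w.sum(0))
cv2.imwrite('pics/c2.png',np.hstack([cv2.resize(f['pixels'][v0:v0+60,u0:u0+80],(400,300)) for f,u0,v0 in((s,340,230),(q,250,160))]))
E
```

```text
t: 5.03
ee_pos: [514.9, 171.1, 150.0]
orientation: [0.826, 0.564, -0.0, -0.0]
ft_force: [1.0, 0.2, -0.8]
opening: 85.3
grasp_force: 0.0
5.03 [514.9 171.1 150. ] [ 0.21  0.91 -1.  ] F [ 1.   0.2 -0.8] M [-0.04 -0.03 -0.04] op 85.3 0.0
(array([ 0.028, -0.007,  3.099]), np.float64(-0.078))
[1772 1766 1770 1767 1768 1772 1664 1060  750  767  803  990 1263 1228
  923 1091 1491 1770 1777 1757 1762 1764 1765 1765 1765 1766]
[1723 1724 1720 1718 1720 1721 1636 1246 1342 1729 1879 1823 1746 1921
 1920 1843 1637 1711 1720 1712 1708 1707 1708 1709 1710 1711]
[  0   0   0   0   0   0   0 115 329 363 341 164   0   0   0   0   0   0
   0   0]
```

View pics/c2.png

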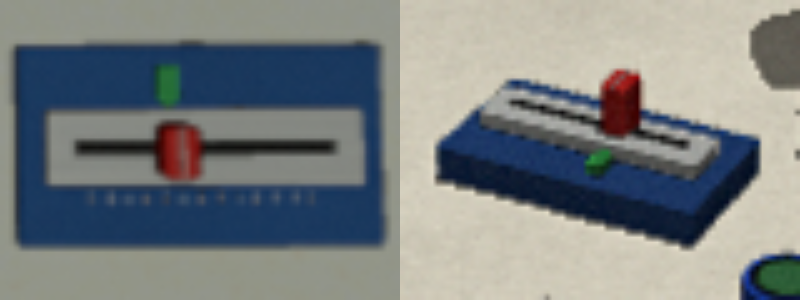

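Both crops show the released grip with its white line, at top crop (182,150), level with the pointer at (168,85). After correcting for the height parallax they agree to about 1 mm. Now the cell.

```bash
python3 -m inch '0.03 0 1 0;0.03 0 2 0;0.03 0 2.8 0;0.03 0 3.1 0;0.03 0 3.1 0;0.03 0 3.1 0' 0
python3 -m inch '0 0 0 0;0 0 0 0;0 0 0 0;0 0 0 0;0 0 0 0;0 0 0 0;0 0 0 0;0 0 0 0' 1 50
python3 -c "
from h import *
show()"
```

```text
t: 5.63
ee_pos: [515.6, 172.3, 57.8]
orientation: [0.825, 0.565, -0.0, 0.0]
ft_force: [-0.3, -0.1, 1.2]
opening: 85.0
grasp_force: 0.0
t: 6.3
ee_pos: [516.5, 172.6, 59.0]
orientation: [0.825, 0.565, 0.001, 0.001]
ft_force: [-0.4, -1.0, 7.7]
opening: 56.0
grasp_force: 51.2
6.3 [516.5 172.6  59. ] [ 0.29  0.72 -1.06] F [-0.4 -1.   7.7] M [-0.19  0.28  0.06] op 56.0 51.2
```

```bash
python3 -m inch '0 0 0.05 0.8;0 0 0.05 1.6;0 0 0.05 2.4;0 0 0.05 2.8;0 0 0.05 3.2;0 0 0.05 3.6;0 0 0.05 4;0 0 0.05 4.4;0 0 0.05 4.4'
python3 -c "
from h import *
show();print(rows([515,172,57],69))"
```

```text
t: 7.05
ee_pos: [517.0, 173.1, 58.7]
orientation: [0.918, 0.396, 0.002, 0.0]
ft_force: [-3.9, -1.3, 21.0]
opening: 55.7
grasp_force: 52.9
7.05 [517.  173.1  58.7] [ 0.21  0.7  -1.38] F [-3.9 -1.3 21. ] M [-0.32  0.91 -0.25] op 55.7 52.9
(array([-0.073, -0.024,  0.057]), np.float64(-4.465))
```

```bash
python3 -m inch '0 0 -0.03 0.4;0 0 -0.03 0.8;0 0 -0.03 1.2;0 0 -0.03 1.6;0 0 -0.03 2;0 0 -0.03 2.4;0 0 -0.03 2.4'
python3 -c "
from h import *
show();print(rows([515,172,57],69))"
```

```text
t: 7.63
ee_pos: [517.1, 172.8, 58.7]
orientation: [0.955, 0.298, 0.002, -0.0]
ft_force: [-0.5, -0.7, 8.5]
opening: 55.9
grasp_force: 52.6
7.63 [517.1 172.8  58.7] [ 0.17  0.69 -1.54] F [-0.5 -0.7  8.5] M [-0.2  -0.05 -0.12] op 55.9 52.6
(array([-0.073, -0.017,  0.057]), np.float64(-6.867))
```

```bash
python3 -m inch '0 0 0.02 0.4;0 0 0.02 0.8;0 0 0.02 1.2;0 0 0.02 1.6;0 0 0.02 2;0 0 0.02 2'
python3 -c "
from h import *
show();print(rows([515,172,57],69))"
```

```text
t: 8.13
ee_pos: [515.7, 172.4, 56.9]
orientation: [0.977, 0.214, 0.001, -0.0]
ft_force: [0.7, 0.1, -1.4]
opening: 56.0
grasp_force: 53.1
8.13 [515.7 172.4  56.9] [ 0.13  0.68 -1.68] F [ 0.7  0.1 -1.4] M [0.01 0.03 0.03] op 56.0 53.1
(array([-0.026,  0.004, -0.005]), np.float64(-8.857))
```

It dropped into the keyways (force gone, 2 mm lower). Push down.

```bash
python3 -m inch '0 0 0.06 0;0 0 0.12 0;0 0 0.18 0;0 0 0.24 0;0 0 0.3 0;0 0 0.3 0'
python3 -c "
from h import *
show()"
```

```text
t: 8.63
ee_pos: [515.7, 172.5, 47.5]
orientation: [0.977, 0.215, 0.0, -0.0]
ft_force: [-1.5, 0.2, 8.8]
opening: 56.3
grasp_force: 54.1
8.63 [515.7 172.5  47.5] [ 0.13  0.66 -1.69] F [-1.5  0.2  8.8] M [-0.16  0.24  0.01] op 56.3 54.1
```

```bash
python3 -m inch '0 0 0.05 0;0 0 0.1 0;0 0 0.13 0;0 0 0.13 0;0 0 0.13 0;0 0 0.13 0;0 0 0.13 0'
python3 - <<'E'
from h import *
show()
f=[(s:=snap(n)) and cv2.resize(s['pixels'][v0:v0+90,u0:u0+120],(400,300)) for n,u0,v0 in(('top',220,210),('scene',320,150))]
cv2.imwrite('pics/c3.png',np.hstack(f));show()
E
```

```text
t: 9.22
ee_pos: [515.8, 172.5, 47.1]
orientation: [0.977, 0.215, 0.001, 0.0]
ft_force: [-15.0, -5.6, 53.8]
opening: 55.9
grasp_force: 58.7
9.22 [515.8 172.5  47.1] [ 0.14  0.66 -1.69] F [-15.   -5.6  53.8] M [-1.44  3.01  0.  ] op 55.9 58.7
9.32 [515.8 172.6  47.1] [ 0.14  0.66 -1.69] F [-14.5  -5.6  53.1] M [-1.5   3.   -0.01] op 56.1 58.7
```

View pics/c3.png

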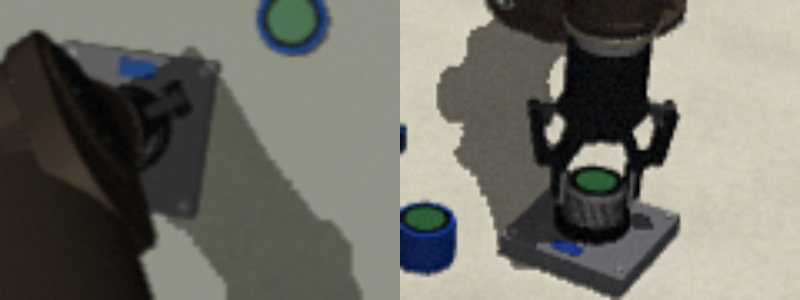

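The crop shows the cell seated low in the rim, held by the fingers, with its lid at scene crop (598,180). The stop is solid (53 N). I'll ease the push and check the lid height.

```bash
python3 -m inch '0 0 -0.03 0;0 0 -0.06 0;0 0 -0.06 0;0 0 -0.06 0'
python3 - <<'E'
from m import *
show();s=snap('scene')
b,sb,mb=blobs(s,gls,(360,190,410,225))
print(b,depthpt(s,*b).round(1)); pts=np.array([depthpt(s,u,v) for v,u in zip(*np.nonzero(mb))]);print(np.median(pts,0))
b0,_,m0=blobs(S,gls,(350,190,405,240));print(np.median([depthpt(S,u,v) for v,u in zip(*np.nonzero(m0))],0))
E
```

```text
t: 9.65
ee_pos: [515.8, 172.5, 47.2]
orientation: [0.977, 0.215, 0.001, 0.0]
ft_force: [-8.6, -2.4, 30.0]
opening: 56.0
grasp_force: 56.4
9.65 [515.8 172.5  47.2] [ 0.13  0.66 -1.69] F [-8.6 -2.4 30. ] M [-0.8   1.56  0.01] op 56.0 56.4
[378.3220339  203.61016949] [512.4 171.5  70.5]
[514.27511125 172.34081174  72.33197469]
[517.76394072 171.98259444  84.77096208]
```

The lid went from 84.8 to 72.3 mm, so the cell is fully home and held at 30 N. Handing in.

```bash
python3 -c "
from workcell import ctrl
print(ctrl.hand_in())"
```

```text
the job is handed in; nothing more can be done
None
```

The dimmer grip is level with the green pointer to about 1 mm; the lens cell caught its keyways within about 44° clockwise and I handed in holding it fully home at about 30 N.

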